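Load the seasoning drawer: mills at the back, jar tower in front

TASK

First stand the two tall mills at the back of the drawer, in either order, the dark walnut one on the black slate coaster and the white one on the white coaster; then build the jar tower on the blue coaster in front of them: the wide black-capped jar first, the middle brass-capped jar on top of it, and last the small white-capped jar on top of that. Everything should stand upright and well centred on what it stands on. Leave the mortar where it is and keep off the hook rail and what hangs on it.

Things in the scene. Friction and masses are not known exactly. Their poses are not given: they have to be found in the camera images.
- walnut_mill_mid (a point): Centre, 65 mm above the underside, of the pepper mill of dark walnut; 130 mm high in all, about 220 g. Foot 52 mm in diameter up to 34 mm, a 38 mm waist at 52 to 62 mm, a straight upper body 48 mm in diameter from 72 to 118 mm above the underside (best gripped there, 20 to 35 mm above this point), and a 16 mm nut on top. Round; z up its axis; stands upright on the drawer floor at the start.
- white_mill_mid (a point): Centre, 65 mm above the underside, of the salt mill of glazed white ceramic; 130 mm high in all, about 220 g. Foot 52 mm in diameter up to 34 mm, a 38 mm waist at 52 to 62 mm, a straight upper body 48 mm in diameter from 72 to 118 mm above the underside (best gripped there, 20 to 35 mm above this point), and a 16 mm nut on top. Round; z up its axis; stands upright on the drawer floor at the start.
- wide_jar_mid (a point): Centre (half-way up, on the axis) of the wide jar: a round amber glass jar 64 mm in diameter and 56 mm high in all, the top 16 mm of it a flat twist cap 60 mm across, black; about 180 g. z points up its axis; it is round, so its yaw is of no account. It stands on the drawer floor at the start, upright.
- middle_jar_mid (a point): Centre (half-way up, on the axis) of the middle jar: a round amber glass jar 54 mm in diameter and 50 mm high in all, the top 15 mm of it a flat twist cap 50 mm across, brass; about 130 g. z points up its axis; it is round, so its yaw is of no account. It stands on the drawer floor at the start, upright.
- small_jar_mid (a point): Centre (half-way up, on the axis) of the small jar: a round amber glass jar 42 mm in diameter and 46 mm high in all, the top 14 mm of it a flat twist cap 38 mm across, white; about 90 g. z points up its axis; it is round, so its yaw is of no account. It stands on the drawer floor at the start, upright.
- slate_coaster: Round black slate coaster, 82 mm in diameter and 4 mm thick, fixed on the drawer floor in the back row (left or right). Origin at the centre of its underside: its top is 4 mm above the origin.
- marble_coaster: Round white marble coaster, 82 mm in diameter and 4 mm thick, fixed on the drawer floor in the back row (left or right). Origin at the centre of its underside: its top is 4 mm above the origin.
- blue_coaster: Round blue ceramic coaster, 92 mm in diameter and 4 mm thick, fixed on the drawer floor in the middle of the drawer, in front of (nearer the robot than) the back row. Origin at the centre of its underside: its top is 4 mm above the origin.
- mortar_mid (a point): A bystander: point 32.5 mm above the underside, on the axis, of a grey stoneware mortar 100 mm in diameter and 65 mm high, its pestle leaning in it and standing up to 95 mm above the underside. Loose, 0.95 kg, on the drawer floor at the back left.
- rail_bar (a point): A bystander: middle of the fixed steel bar (10 mm thick, 640 mm long, along world y, 175 mm above the counter) of the hook rail on the drawer's back wall; a mini whisk (220 mm left) and a spoon (220 mm right) hang from it, reaching 35 mm towards the robot. Drawer (fixed): floor top z = 12 mm, walls up to 55 mm, inside x 342 to 798, y -468 to 468 mm; front panel 75 mm high.

How it is judged:
By the outcome, as a careful person would: the job done as asked, in the order asked, and still so for the second after the job is handed in, with the robot touching nothing.
It also fails if it takes over 136 s, if anything falls off the work surface, if the arm or the gripper's body presses on something with over 40 N, if the wrist force passes 120 N, or if a joint passes its speed limit or range.

ROBOT

A 6-joint arm with a two-finger parallel gripper is mounted at the origin on the work surface. World frame = base frame: x ahead of the robot, y to its left, z up, the work surface at z = 0. Lengths are in m, angles in degrees, forces in N, time in s.
With the tool pointing down it reaches from about 0.3 to 0.75 m from the base axis. Payload 8.5 kg.
Tool frame: the origin (TCP) lies on the centre line of the jaws, within the pads' length; the fingertips stand 19 mm ahead of it and the grasp point (between the pads) is the TCP; z points along the fingers, x is the direction in which the jaws open and shut, and the axes are right-handed (so a half turn about z gives the same grasp; the last joint's range is limited). The gripper opens to 85 mm and grips with 20 to 120 N. Pads are 22 mm wide; open, the fingers measure 114 mm over their backs; the gripper's body (76 mm by 85 mm) begins 54 mm behind the grasp point. The pads swing forward as they close: fully open they stand 13 mm farther back than shut.
Start: joints at [-86.419, 21.807, 74.336, -0, 83.858, -12.336], TCP at [0.151, -0.529, 0.25] pointing down, gripper open.
Joint ranges: [-178.18, 178.18], [-50.72, 133.34], [12.68, 142.11], [-81.47, 261.47], [9.98, 163.14], [-165.26, 165.26]. Speed limits (degrees/s): [136.94, 136.94, 180, 180, 180, 180].

INTERFACE

Orientations are given as a 3x3 rotation matrix whose columns are the frame's x, y, z axes.
In Python, from rig import env, cams, order gives the robot as it stands.
- The arm moves only by the tool step_arm, never from a script. Its argument "steps" is a list of rows, each an object with "xyz": the shift along the tool's x, y, z normalised to -1 to 1, where 1 is 0.04 m, a list of three; "turn": the turn, a rotation vector about the tool's x, y, z normalised to -1 to 1, where 1 is 0.08 rad, a list of three; "gripper": the gripper command: -1 is shut, 1 is fully open, values between are in proportion. A call has 1 to 20 rows; each row shifts and turns the commanded pose from where the row before left it, along the tool's axes as they then stand; what a row does not reach is not made up. A row lasts 1/12 s, in which the tool goes at most 41.7 mm and 7.16 degrees, less where a joint would pass 70% of its speed; a pose out of reach is approached as far as the arm can. A call with a number of a shift or a turn outside -1 to 1 is refused whole. A call with a gripper value outside its range is refused whole. The fingers move at their own pace and stop on an object; "squeeze" is the grip in N (left out, the last holds). Time passes only in rows, so rows that do not move let the fingers close. It gives the time, the measured TCP pose, the force and the opening at its end, in the units of the state.
- env.observe(): the state, without advancing time (a new reading comes with each control period).
- cams.get_image(name): name is "scene" or "top" or "wrist"; returns (picture, depth): 400x640x3 uint8, red, green, blue; 400x640 float32, m along the optical axis (not along the pixel's ray), 0 where there is no reading.
- cams.camera_info(name): a dict with "fx", "fy", "cx", "cy" (pixels), "extrinsics" (4x4, takes a point from camera to world coordinates). Camera axes: x right, y down, z forward; pixel columns grow to the right and rows downward; lengths in m; the calibration is good to about 2 mm. A picture is of the moment at which its call begins: read the wrist's pose just before it. camera_info takes no time and is no camera call; for the wrist camera it gives the pose at the moment of the call.
- order.close_job(): hands the job in, once; it reports no verdict.
The state is a dict: "time_s": time; "q": joint angles; "qvel": joint speeds; "joint_efforts": joint torques, N m; "position": TCP position; "tool_rot": TCP orientation; "ft_force": force on the tool from outside, world axes, zero at the start; "wrist_torque": the same for the moment, N m; "grip_width": finger opening in m.
Only numpy, scipy, OpenCV 4.12 (cv2) and the standard library are available. Lean on these libraries where they do the work, as an engineer would, in place of code of your own. Each camera call takes 0.05 s, during which the arm holds its last target. There are 200 camera calls.

## Working session

There is one attempt and no reset: what is moved stays moved. The work goes in short steps, Python scripts to look and compute and a tool call to move; the robot and the scene stay as the last step left them, time stands still between calls to the robot, and variables do not carry over. Pictures are saved under pics/ and viewed, about 12 in all and at most 16, crops included, and the job is handed in when it is done.

Besides the shell and the picture viewer there is one more tool, called in YAML: its name, and indented under it one key for each argument. step_arm: Moves the arm, as the interface text tells. Scaled input: -1 to 1 covers 0.04 m each way for a shift and 0.08 rad each way for a turn. Its arguments: {"type":"object","properties":{"steps":{"type":"array"},"squeeze":{"type":"number"}},"required":["steps"]}

```bash
ls; mkdir -p pics
python3 - <<'E'
from rig import env,cams,order
import cv2,numpy as np
s=env.observe();print(s)
for n in("top","scene"):
    i,d=cams.get_image(n);k=cams.camera_info(n);print(n,k)
    cv2.imwrite(f"pics/{n}0.png",i[:,:,::-1]);np.savez(f"pics/{n}0.npz",i=i,d=d,E=k["extrinsics"],k=[k[c] for c in("fx","fy","cx","cy")])
E
```

```text
pics
{'time_s': 0.0, 'q': array([-8.64203293e+01,  2.18409853e+01,  7.43855821e+01,  9.31347161e-04,
        8.38579341e+01, -1.23350158e+01]), 'qvel': array([ 0.00922006,  0.00884751,  0.05790102, -0.09557262, -0.07372931,
       -0.02979503]), 'joint_efforts': array([-1.84638528e-03, -4.48466957e+01, -2.31276762e+01, -3.45237877e-04,
        4.87331665e-03, -5.32900572e-06]), 'position': array([ 0.15080455, -0.52864145,  0.24970693]), 'tool_rot': array([[ 2.74203993e-01, -9.61671547e-01, -7.59527863e-05],
       [-9.61670476e-01, -2.74203803e-01,  1.47296063e-03],
       [-1.43733087e-03, -3.30850134e-04, -9.99998912e-01]]), 'ft_force': array([-0.60199352,  0.25356478, -0.50745403]), 'wrist_torque': array([-0.06062281,  0.02852852,  0.06993235]), 'grip_width': 0.08560954983352807}
top {'fx': 455.3033757585497, 'fy': 455.3033757585497, 'cx': 313.9722111621521, 'cy': 193.45629122555425, 'extrinsics': array([[ 0.00261258, -0.99737929,  0.07230307,  0.54918937],
       [-0.99996425, -0.0020242 ,  0.00820978,  0.01064874],
       [-0.00804191, -0.07232193, -0.99734892,  1.1855997 ],
       [ 0.        ,  0.        ,  0.        ,  1.        ]])}
scene {'fx': 370.76916439716, 'fy': 370.76916439716, 'cx': 310.9196897908447, 'cy': 198.16890341023804, 'extrinsics': array([[ 0.27661242,  0.50309972, -0.81876507,  1.47173523],
       [ 0.96096676, -0.14008268,  0.23857855, -0.26787613],
       [ 0.005334  , -0.85279981, -0.52221072,  0.69847809],
       [ 0.        ,  0.        ,  0.        ,  1.        ]])}
```

View pics/top0.png

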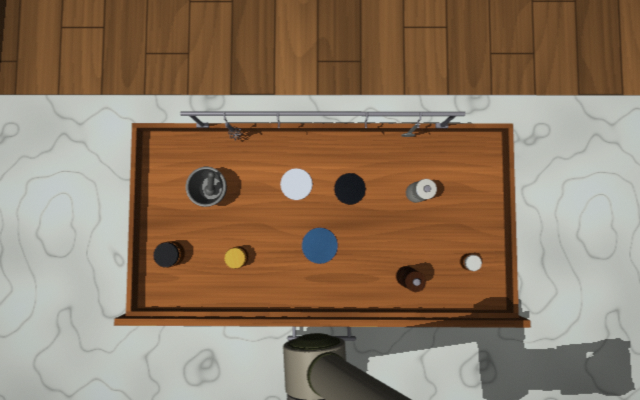

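View pics/scene0.png

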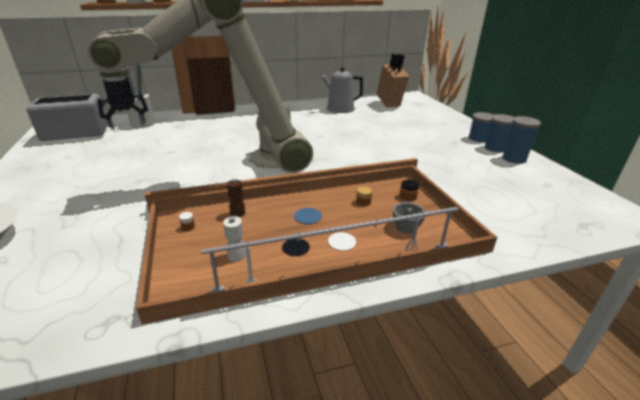

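```bash
cat > h.py <<'E'
import numpy as np,cv2
from rig import env,cams
def snap(n,f=None):
    k=cams.camera_info(n);i,d=cams.get_image(n)
    if f: cv2.imwrite(f"pics/{f}.png",i[:,:,::-1])
    return i,d,k
def ray(k,u,v,z):
    "world point where the pixel ray(s) meet plane z"
    E=k["extrinsics"];r=E[:3,:3]@np.array([(u-k["cx"])/k["fx"],(v-k["cy"])/k["fy"],1.])
    return E[:3,3]+r*(z-E[2,3])/r[2]
def cloud(d,k):
    v,u=np.indices(d.shape);c=np.stack([(u-k["cx"])/k["fx"]*d,(v-k["cy"])/k["fy"]*d,d],-1)
    E=k["extrinsics"];return c@E[:3,:3].T+E[:3,3]
def pix(k,p):
    E=k["extrinsics"];c=E[:3,:3].T@(np.asarray(p)-E[:3,3]);return k["cx"]+k["fx"]*c[0]/c[2],k["cy"]+k["fy"]*c[1]/c[2]
def disc(mask,k,z,near):
    "blob in mask nearest to pixel near: centre on plane z, diameter, pixel"
    n,l,s,c=cv2.connectedComponentsWithStats(mask.astype(np.uint8))
    j=min((j for j in range(1,n) if s[j,4]>15),key=lambda j:np.hypot(*(c[j]-near)))
    ct=max(cv2.findContours((l==j).astype(np.uint8),cv2.RETR_EXTERNAL,cv2.CHAIN_APPROX_NONE)[0],key=len)
    h=cv2.convexHull(ct);m=np.zeros(mask.shape,np.uint8);cv2.fillPoly(m,[h],1)
    vv,uu=np.nonzero(m);u,v=uu.mean(),vv.mean();p=ray(k,u,v,z)
    dep=(p-k["extrinsics"][:3,3])@k["extrinsics"][:3,2]
    return p.round(4),round(2*np.sqrt(m.sum()/np.pi)*dep/k["fx"],4),(round(u,1),round(v,1))
E
python3 - <<'E'
import numpy as np,cv2
from h import *
g=np.load("pics/top0.npz");i,d=g["i"],g["d"];k=dict(zip(("fx","fy","cx","cy"),g["k"]),extrinsics=g["E"])
P=cloud(d,k);Z=P[...,2]
hsv=cv2.cvtColor(i,cv2.COLOR_RGB2HSV)
for n,z,px in(("white nut",.142,(426,189)),("walnut nut",.142,(416,281)),("white body",.130,(426,189)),("walnut body",.130,(414,280)),("wide",.068,(168,254)),("mid",.062,(235,258)),("small",.058,(472,262))):
    m=abs(Z-z)<.007
    if "body" in n: m=abs(Z-.134)<.014
    print(n,disc(m,k,z,px),Z[px[1]-2:px[1]+3,px[0]-2:px[0]+3].mean().round(4))
H,S,V=hsv[...,0],hsv[...,1],hsv[...,2]
for n,m,px in(("marble",(S<60)&(V>150),(296,184)),("slate",V<60,(350,189)),("blue",(H>95)&(H<125)&(S>90),(320,245))):
    print(n,disc(m,k,.016,px),Z[px[1],px[0]].round(4))
m=(Z>.04)&(Z<.12); print("mortar",disc(m,k,.077,(207,187)))
print("floor",Z[220:230,260:280].mean())
E
```

```text
white nut (array([ 0.6376, -0.2384,  0.142 ]), np.float64(0.0166), (np.float64(426.2), np.float64(188.1))) 0.1418
walnut nut (array([ 0.4247, -0.2115,  0.142 ]), np.float64(0.0169), (np.float64(415.8), np.float64(281.9))) 0.1418
white body (array([ 0.6373, -0.2384,  0.13  ]), np.float64(0.0492), (np.float64(425.0), np.float64(188.7))) 0.1418
walnut body (array([ 0.4256, -0.2111,  0.13  ]), np.float64(0.0497), (np.float64(414.4), np.float64(280.9))) 0.1382
wide (array([0.4803, 0.3834, 0.068 ]), np.float64(0.0625), (np.float64(165.0), np.float64(254.3))) 0.0686
mid (array([0.4722, 0.2156, 0.062 ]), np.float64(0.0518), (np.float64(234.0), np.float64(257.7))) 0.0623
small (array([ 0.4624, -0.3681,  0.058 ]), np.float64(0.0409), (np.float64(472.2), np.float64(262.4))) 0.0579
marble (array([0.6589, 0.0673, 0.016 ]), np.float64(0.0827), (np.float64(295.8), np.float64(183.8))) 0.0151
slate (array([ 0.6475, -0.0718,  0.016 ]), np.float64(0.0804), (np.float64(349.7), np.float64(188.3))) 0.0181
blue (array([0.5015, 0.006 , 0.016 ]), np.float64(0.0897), (np.float64(319.4), np.float64(245.2))) 0.0175
mortar (array([0.6466, 0.2864, 0.077 ]), np.float64(0.1002), (np.float64(205.1), np.float64(186.3)))
floor 0.012373348870348206
```

step_arm:
  steps:
    - {"xyz": [0, 0, 0], "turn": [0, 0, 0.8681], "gripper": 1}
    - {"xyz": [0, 0, 0], "turn": [0, 0, 0.8681], "gripper": 1}
    - {"xyz": [0, 0, 0], "turn": [0, 0, 0.8681], "gripper": 1}
    - {"xyz": [0, 0, 0], "turn": [0, 0, 0.8681], "gripper": 1}
    - {"xyz": [-0.454, -0.76, 0], "turn": [0, 0, 0], "gripper": 1}
    - {"xyz": [-0.454, -0.76, 0], "turn": [0, 0, 0], "gripper": 1}
    - {"xyz": [-0.454, -0.76, 0], "turn": [0, 0, 0], "gripper": 1}
    - {"xyz": [-0.454, -0.76, 0], "turn": [0, 0, 0], "gripper": 1}
    - {"xyz": [-0.454, -0.76, 0], "turn": [0, 0, 0], "gripper": 1}
    - {"xyz": [-0.454, -0.76, 0], "turn": [0, 0, 0], "gripper": 1}
    - {"xyz": [-0.454, -0.76, 0], "turn": [0, 0, 0], "gripper": 1}
    - {"xyz": [-0.454, -0.76, 0], "turn": [0, 0, 0], "gripper": 1}
    - {"xyz": [-0.454, -0.76, 0], "turn": [0, 0, 0], "gripper": 1}
    - {"xyz": [-0.454, -0.76, 0], "turn": [0, 0, 0], "gripper": 1}
    - {"xyz": [-0.454, -0.76, 0], "turn": [0, 0, 0], "gripper": 1}
    - {"xyz": [-0.454, -0.76, 0], "turn": [0, 0, 0], "gripper": 1}
    - {"xyz": [-0.454, -0.76, 0], "turn": [0, 0, 0], "gripper": 1}
    - {"xyz": [-0.454, -0.76, 0], "turn": [0, 0, 0], "gripper": 1}
    - {"xyz": [-0.454, -0.76, 0], "turn": [0, 0, 0], "gripper": 1}
    - {"xyz": [-0.454, -0.76, 0], "turn": [0, 0, 0], "gripper": 1}

```text
time_s: 1.77
position: [0.6385, -0.237, 0.2498]
tool_rot: [[0.0, -1.0, -0.001], [-1.0, -0.0, 0.0], [-0.0, 0.001, -1.0]]
ft_force: [0.7, -0.8, -0.6]
grip_width: 0.0855
```

Run:
```python
from h import *
print(env.observe()["position"])
i,d,k=snap("wrist","w1");print(k)
Z=cloud(d,k)[...,2]
np.savez("pics/w1.npz",i=i,d=d)
for z in(.142,.130):
  u,v=pix(k,(.6375,-.2384,z));print(u,v)
  try: print(disc(abs(Z-(z if z>.14 else .134))<(.005 if z>.14 else .014),k,z,(u,v)))
  except Exception as e: print(e)
```

```text
[ 0.63846228 -0.23703248  0.24984564]
{'fx': 281.3160151072709, 'fy': 281.3160151072709, 'cx': 316.9509295058132, 'cy': 202.30245676347906, 'extrinsics': array([[ 2.80999095e-05, -9.45000959e-01, -3.27067556e-01,
         7.23050235e-01],
       [-9.99999942e-01,  8.40194402e-05, -3.28673259e-04,
        -2.37652559e-01],
       [ 3.38076578e-04,  3.27067546e-01, -9.45000903e-01,
         3.73596453e-01],
       [ 0.00000000e+00,  0.00000000e+00,  0.00000000e+00,
         1.00000000e+00]])}
317.7107929107737 208.11170777177222
(array([ 0.6399, -0.2425,  0.142 ]), np.float64(0.0159), (np.float64(322.4), np.float64(205.6)))
317.6729970229725 203.5800250314527
(array([ 0.6408, -0.2425,  0.13  ]), np.float64(0.0473), (np.float64(322.2), np.float64(200.2)))
```

View pics/w1.png

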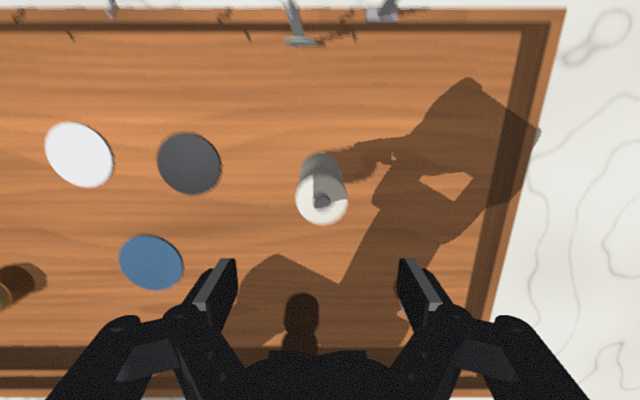

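Run:
```python
from h import *
g=np.load("pics/w1.npz");i,d=g["i"],g["d"];k=cams.camera_info("wrist")
H,S,V=cv2.split(cv2.cvtColor(i,cv2.COLOR_RGB2HSV));Z=cloud(d,k)[...,2]
for n,m,px in(("marble",(S<60)&(V>150),(79,155)),("slate",(V<90)&(S<110),(189,163)),("blue",(H>95)&(H<125)&(S>90),(151,262))):
    print(n,disc(m,k,.016,px),Z[px[1],px[0]].round(4))
g=np.load("pics/top0.npz");k=dict(zip(("fx","fy","cx","cy"),g["k"]),extrinsics=g["E"])
print(ray(k,320,113,.175))
```

```text
marble (array([0.6669, 0.0694, 0.016 ]), np.float64(0.0833), (np.float64(78.3), np.float64(154.2))) 0.0153
slate (array([ 0.6545, -0.07  ,  0.016 ]), np.float64(0.077), (np.float64(189.6), np.float64(164.4))) 0.0149
blue (array([0.511, 0.007, 0.016]), np.float64(0.083), (np.float64(150.6), np.float64(262.1))) 0.016
[0.80431776 0.00585465 0.175     ]
```

step_arm:
  steps:
    - {"xyz": [0.0625, 0, 0], "turn": [0, 0, 0], "gripper": 1}
    - {"xyz": [0, 0, 0.6], "turn": [0, 0, 0], "gripper": 1}
    - {"xyz": [0, 0, 0.6], "turn": [0, 0, 0], "gripper": 1}
    - {"xyz": [0, 0, 0.6], "turn": [0, 0, 0], "gripper": 1}
    - {"xyz": [0, 0, 0.6], "turn": [0, 0, 0], "gripper": 1}
    - {"xyz": [0, 0, 0.6], "turn": [0, 0, 0], "gripper": 1}
    - {"xyz": [0, 0, 0.4], "turn": [0, 0, 0], "gripper": 1}
    - {"xyz": [0, 0, 0.25], "turn": [0, 0, 0], "gripper": 1}
    - {"xyz": [0, 0, 0], "turn": [0, 0, 0], "gripper": 1}
    - {"xyz": [0, 0, 0], "turn": [0, 0, 0], "gripper": 0.3}
    - {"xyz": [0, 0, 0], "turn": [0, 0, 0], "gripper": 0.2}
    - {"xyz": [0, 0, 0], "turn": [0, 0, 0], "gripper": 0.1}
    - {"xyz": [0, 0, 0], "turn": [0, 0, 0], "gripper": 0}
    - {"xyz": [0, 0, 0], "turn": [0, 0, 0], "gripper": 0}
    - {"xyz": [0, 0, 0], "turn": [0, 0, 0], "gripper": 0}
    - {"xyz": [0, 0, 0], "turn": [0, 0, 0], "gripper": 0}
  squeeze: 30

```text
time_s: 3.15
position: [0.6377, -0.2413, 0.1059]
tool_rot: [[0.0, -1.0, 0.002], [-1.0, -0.0, -0.002], [0.002, -0.002, -1.0]]
ft_force: [-0.8, -0.8, 7.0]
grip_width: 0.0475
```

step_arm:
  steps:
    - {"xyz": [0, 0, 0], "turn": [0, 0, 0], "gripper": 0.5}
    - {"xyz": [0, 0, 0], "turn": [0, 0, 0], "gripper": 0.8}
    - {"xyz": [0, 0, 0], "turn": [0, 0, 0], "gripper": 0.8}
    - {"xyz": [0, 0, 0], "turn": [0, 0, -1], "gripper": 0.8}
    - {"xyz": [0, 0, 0], "turn": [0, 0, -1], "gripper": 0.8}
    - {"xyz": [0, 0, 0], "turn": [0, 0, -1], "gripper": 0.8}
    - {"xyz": [0, 0, 0], "turn": [0, 0, -1], "gripper": 0.8}
    - {"xyz": [0, 0, 0], "turn": [0, 0, -1], "gripper": 0.8}
    - {"xyz": [0, 0, 0], "turn": [0, 0, -1], "gripper": 0.8}
    - {"xyz": [0, 0, 0], "turn": [0, 0, -1], "gripper": 0.8}
    - {"xyz": [0, 0, 0], "turn": [0, 0, -1], "gripper": 0.8}
    - {"xyz": [0, 0, 0], "turn": [0, 0, -1], "gripper": 0.8}
    - {"xyz": [0, 0, 0], "turn": [0, 0, -1], "gripper": 0.8}
    - {"xyz": [0, 0, 0], "turn": [0, 0, -1], "gripper": 0.8}
    - {"xyz": [0, 0, 0], "turn": [0, 0, -1], "gripper": 0.8}
    - {"xyz": [0, 0, 0], "turn": [0, 0, -1], "gripper": 0.8}
    - {"xyz": [0, 0, 0], "turn": [0, 0, -1], "gripper": 0.8}
    - {"xyz": [0, 0, 0], "turn": [0, 0, -1], "gripper": 0.8}
    - {"xyz": [0, 0, 0], "turn": [0, 0, -1], "gripper": 0.8}

```text
time_s: 4.73
position: [0.6371, -0.2407, 0.1041]
tool_rot: [[0.959, -0.283, -0.001], [-0.283, -0.959, 0.0], [-0.001, -0.0, -1.0]]
ft_force: [0.6, -0.0, 0.0]
grip_width: 0.0768
```

step_arm:
  steps:
    - {"xyz": [0, 0, 0], "turn": [0, 0, -1], "gripper": 0.8}
    - {"xyz": [0, 0, 0], "turn": [0, 0, -1], "gripper": 0.8}
    - {"xyz": [0, 0, 0], "turn": [0, 0, -1], "gripper": 0.8}
    - {"xyz": [0, 0, 0], "turn": [0, 0, -0.635], "gripper": 0.8}
    - {"xyz": [0, 0, 0], "turn": [0, 0, 0], "gripper": 0.5}
    - {"xyz": [0, 0, 0], "turn": [0, 0, 0], "gripper": 0.3}
    - {"xyz": [0, 0, 0], "turn": [0, 0, 0], "gripper": 0.2}
    - {"xyz": [0, 0, 0], "turn": [0, 0, 0], "gripper": 0.1}
    - {"xyz": [0, 0, 0], "turn": [0, 0, 0], "gripper": 0}
    - {"xyz": [0, 0, 0], "turn": [0, 0, 0], "gripper": 0}
    - {"xyz": [0, 0, 0], "turn": [0, 0, 0], "gripper": -0.2}
    - {"xyz": [0, 0, 0], "turn": [0, 0, 0], "gripper": -0.2}
  squeeze: 40

```text
time_s: 5.73
position: [0.6374, -0.2408, 0.1045]
tool_rot: [[1.0, -0.0, 0.0], [-0.0, -1.0, -0.0], [0.0, 0.0, -1.0]]
ft_force: [1.2, 0.5, 0.9]
grip_width: 0.047
```

step_arm:
  steps:
    - {"xyz": [0, 0, -0.3], "turn": [0, 0, 0], "gripper": -0.2}
    - {"xyz": [0, 0, -0.6], "turn": [0, 0, 0], "gripper": -0.2}
    - {"xyz": [0, 0, -0.6], "turn": [0, 0, 0], "gripper": -0.2}
    - {"xyz": [0.03, -0.4, 0], "turn": [0, 0, 0], "gripper": -0.2}
    - {"xyz": [0.06, -0.8, 0], "turn": [0, 0, 0], "gripper": -0.2}
    - {"xyz": [0.06, -0.85, 0], "turn": [0, 0, 0], "gripper": -0.2}
    - {"xyz": [0.06, -0.85, 0], "turn": [0, 0, 0], "gripper": -0.2}
    - {"xyz": [0.06, -0.85, 0], "turn": [0, 0, 0], "gripper": -0.2}
    - {"xyz": [0.06, -0.85, 0], "turn": [0, 0, 0], "gripper": -0.2}
    - {"xyz": [0.06, -0.85, 0], "turn": [0, 0, 0], "gripper": -0.2}
    - {"xyz": [0.06, -0.85, 0], "turn": [0, 0, 0], "gripper": -0.2}
    - {"xyz": [0.06, -0.8, 0], "turn": [0, 0, 0], "gripper": -0.2}
    - {"xyz": [0.03, -0.6, 0], "turn": [0, 0, 0], "gripper": -0.2}
    - {"xyz": [0, 0, 0], "turn": [0, 0, 0], "gripper": -0.2}
    - {"xyz": [0, 0, 0], "turn": [0, 0, 0], "gripper": -0.2}
    - {"xyz": [0, 0, 0], "turn": [0, 0, 0], "gripper": -0.2}

```text
time_s: 7.07
position: [0.6584, 0.067, 0.1634]
tool_rot: [[1.0, 0.0, -0.002], [0.0, -1.0, -0.0], [-0.002, 0.0, -1.0]]
ft_force: [-0.2, -0.8, -2.7]
grip_width: 0.0473
```

Run:
```python
from h import *
s=env.observe();print(s["position"],s["ft_force"],s["tool_rot"][:,2])
i,d,k=snap("wrist","w2")
for n in("scene","top"):snap(n,n+"2")
g=[cv2.imread(f"pics/{n}.png") for n in("w2","top2")]
cv2.imwrite("pics/c2.png",np.hstack([cv2.resize(g[0],(480,300)),g[1][100:400,160:480]]))
```

```text
[0.65836077 0.06698116 0.16343437] [-0.23682998 -0.82058848 -2.68914961] [-1.65278714e-03 -2.31724066e-04 -9.99998607e-01]
```

View pics/c2.png

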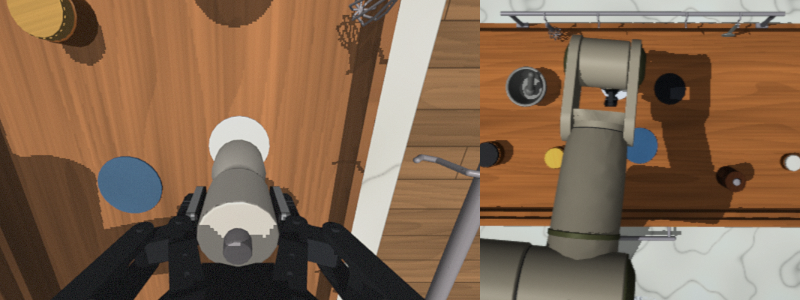

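step_arm:
  steps:
    - {"xyz": [0, 0, 0.4], "turn": [0, 0, 0], "gripper": -0.2}
    - {"xyz": [0, 0, 0.4], "turn": [0, 0, 0], "gripper": -0.2}
    - {"xyz": [0, 0, 0.3], "turn": [0, 0, 0], "gripper": -0.2}
    - {"xyz": [0, 0, 0.15], "turn": [0, 0, 0], "gripper": -0.2}
    - {"xyz": [0, 0, 0.06], "turn": [0, 0, 0], "gripper": -0.2}
    - {"xyz": [0, 0, 0.03], "turn": [0, 0, 0], "gripper": -0.2}
    - {"xyz": [0, 0, 0.02], "turn": [0, 0, 0], "gripper": -0.2}
    - {"xyz": [0, 0, 0], "turn": [0, 0, 0], "gripper": -0.2}
    - {"xyz": [0, 0, 0], "turn": [0, 0, 0], "gripper": -0.2}

```text
time_s: 7.97
position: [0.659, 0.0671, 0.1106]
tool_rot: [[1.0, 0.0, 0.001], [0.0, -1.0, -0.0], [0.001, 0.0, -1.0]]
ft_force: [0.1, 0.4, -2.5]
grip_width: 0.0474
```

step_arm:
  steps:
    - {"xyz": [0, 0, 0.02], "turn": [0, 0, 0], "gripper": -0.2}
    - {"xyz": [0, 0, 0.02], "turn": [0, 0, 0], "gripper": -0.2}
    - {"xyz": [0, 0, 0], "turn": [0, 0, 0], "gripper": -0.2}
    - {"xyz": [0, 0, 0], "turn": [0, 0, 0], "gripper": -0.2}

```text
time_s: 8.3
position: [0.6589, 0.0672, 0.1085]
tool_rot: [[1.0, 0.0, 0.0], [0.0, -1.0, 0.0], [0.0, -0.0, -1.0]]
ft_force: [0.9, -0.5, -1.5]
grip_width: 0.047
```

step_arm:
  steps:
    - {"xyz": [0, 0, 0.015], "turn": [0, 0, 0], "gripper": -0.2}
    - {"xyz": [0, 0, 0], "turn": [0, 0, 0], "gripper": -0.2}
    - {"xyz": [0, 0, 0], "turn": [0, 0, 0], "gripper": 0.2}
    - {"xyz": [0, 0, 0], "turn": [0, 0, 0], "gripper": 0.4}
    - {"xyz": [0, 0, 0], "turn": [0, 0, 0], "gripper": 0.7}
    - {"xyz": [0, 0, 0], "turn": [0, 0, 0], "gripper": 0.8}
    - {"xyz": [0, 0, -0.4], "turn": [0, 0, 0], "gripper": 0.8}
    - {"xyz": [0, 0, -0.8], "turn": [0, 0, 0], "gripper": 0.8}
    - {"xyz": [0, 0, -0.8], "turn": [0, 0, 0], "gripper": 0.8}
    - {"xyz": [0, 0, -0.8], "turn": [0, 0, 0], "gripper": 0.8}
    - {"xyz": [0, 0, -0.8], "turn": [0, 0, 0], "gripper": 1}

```text
time_s: 9.22
position: [0.6586, 0.0672, 0.2533]
tool_rot: [[1.0, -0.0, -0.0], [-0.0, -1.0, -0.0], [-0.0, 0.0, -1.0]]
ft_force: [0.7, -0.2, 0.6]
grip_width: 0.0847
```

step_arm:
  steps:
    - {"xyz": [-0.5, 0.6, 0], "turn": [0, 0, 0], "gripper": 1}
    - {"xyz": [-0.6, 0.7, 0], "turn": [0, 0, 0], "gripper": 1}
    - {"xyz": [-0.6, 0.7, 0], "turn": [0, 0, 0], "gripper": 1}
    - {"xyz": [-0.6, 0.7, 0], "turn": [0, 0, 0], "gripper": 1}
    - {"xyz": [-0.6, 0.7, 0], "turn": [0, 0, 0], "gripper": 1}
    - {"xyz": [-0.6, 0.7, 0], "turn": [0, 0, 0], "gripper": 1}
    - {"xyz": [-0.6, 0.7, 0], "turn": [0, 0, 0], "gripper": 1}
    - {"xyz": [-0.6, 0.7, 0], "turn": [0, 0, 0], "gripper": 1}
    - {"xyz": [-0.6, 0.7, 0], "turn": [0, 0, 0], "gripper": 1}
    - {"xyz": [-0.55, 0.75, 0], "turn": [0, 0, 0], "gripper": 1}
    - {"xyz": [0, 0, 0], "turn": [0, 0, 0], "gripper": 1}
    - {"xyz": [0, 0, 0], "turn": [0, 0, 0], "gripper": 1}

```text
time_s: 10.22
position: [0.424, -0.2121, 0.2519]
tool_rot: [[1.0, -0.004, 0.0], [-0.004, -1.0, -0.0], [0.0, 0.0, -1.0]]
ft_force: [-0.2, 0.2, 0.7]
grip_width: 0.0854
```

```bash
cat >> h.py <<'E'
def mill(k,d,px):
    Z=cloud(d,k)[...,2];return disc(abs(Z-.146)<.006,k,.146,px),disc(abs(Z-.138)<.014,k,.134,px)
def coasters(i,k):
    H,S,V=cv2.split(cv2.cvtColor(i,cv2.COLOR_RGB2HSV));o=[]
    for n,m,p in(("marble",(S<60)&(V>150),(.659,.067,.016)),("slate",V<60,(.6475,-.072,.016)),("blue",(H>95)&(H<125)&(S>90),(.5015,.006,.016))):
        o.append((n,disc(m,k,.016,np.array(pix(k,p)))))
    return o
E
python3 - <<'E'
from h import *
print(env.observe()["position"])
i,d,k=snap("top","top3")
print(mill(k,d,np.array(pix(k,(.659,.067,.146)))));print(coasters(i,k))
cv2.imwrite("pics/c3.png",cv2.resize(i[120:300,230:480,::-1],None,fx=3,fy=3,interpolation=cv2.INTER_CUBIC))
i,d,k=snap("wrist","w3");Z=cloud(d,k)[...,2];print(disc(abs(Z-.134)<.014,k,.13,np.array(pix(k,(.425,-.211,.13)))))
E
```

```text
[ 0.4240201  -0.21209922  0.25188078]
((array([0.6597, 0.0679, 0.146 ]), np.float64(0.016), (np.float64(292.8), np.float64(178.2))), (array([0.6591, 0.0681, 0.134 ]), np.float64(0.0487), (np.float64(293.0), np.float64(178.9))))
[('marble', (array([0.6582, 0.0691, 0.016 ]), np.float64(0.0804), (np.float64(295.1), np.float64(184.1)))), ('slate', (array([ 0.6473, -0.0718,  0.016 ]), np.float64(0.0803), (np.float64(349.7), np.float64(188.4)))), ('blue', (array([0.5015, 0.006 , 0.016 ]), np.float64(0.0897), (np.float64(319.4), np.float64(245.2))))]
(array([ 0.4251, -0.2137,  0.13  ]), np.float64(0.0473), (np.float64(317.1), np.float64(203.5)))
```

View pics/c3.png

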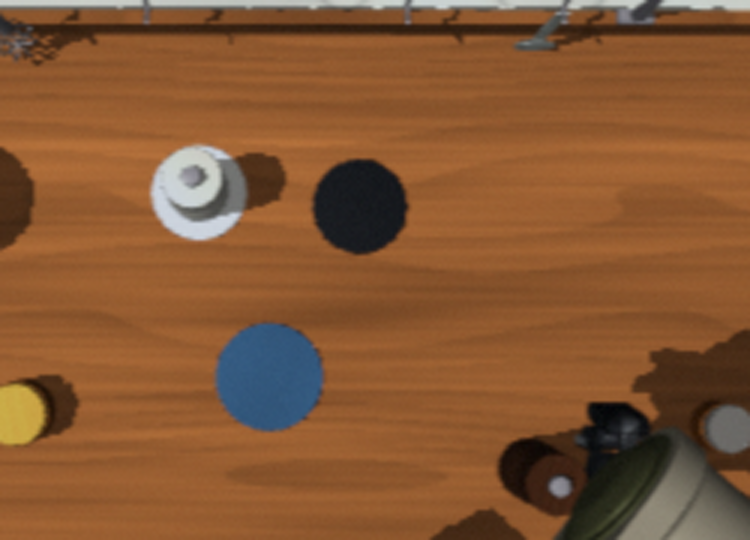

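step_arm:
  steps:
    - {"xyz": [0.025, 0, 0.3], "turn": [0, 0, 0], "gripper": 1}
    - {"xyz": [0, 0, 0.7], "turn": [0, 0, 0], "gripper": 1}
    - {"xyz": [0, 0, 0.7], "turn": [0, 0, 0], "gripper": 1}
    - {"xyz": [0, 0, 0.7], "turn": [0, 0, 0], "gripper": 1}
    - {"xyz": [0, 0, 0.7], "turn": [0, 0, 0], "gripper": 1}
    - {"xyz": [0, 0, 0.4], "turn": [0, 0, 0], "gripper": 1}
    - {"xyz": [0, 0, 0.17], "turn": [0, 0, 0], "gripper": 1}
    - {"xyz": [0, 0, 0], "turn": [0, 0, 0], "gripper": 0.5}
    - {"xyz": [0, 0, 0], "turn": [0, 0, 0], "gripper": 0.3}
    - {"xyz": [0, 0, 0], "turn": [0, 0, 0], "gripper": 0.2}
    - {"xyz": [0, 0, 0], "turn": [0, 0, 0], "gripper": 0.1}
    - {"xyz": [0, 0, 0], "turn": [0, 0, 0], "gripper": 0}
    - {"xyz": [0, 0, 0], "turn": [0, 0, 0], "gripper": 0}
    - {"xyz": [0, 0, 0], "turn": [0, 0, 0], "gripper": -0.2}
    - {"xyz": [0, 0, 0], "turn": [0, 0, 0], "gripper": -0.2}
  squeeze: 40

```text
time_s: 11.57
position: [0.4263, -0.2111, 0.1062]
tool_rot: [[1.0, -0.0, 0.002], [-0.0, -1.0, -0.002], [0.002, 0.002, -1.0]]
ft_force: [-0.2, -0.6, 5.3]
grip_width: 0.0466
```

step_arm:
  steps:
    - {"xyz": [0, 0, -0.3], "turn": [0, 0, 0], "gripper": -0.2}
    - {"xyz": [0, 0, -0.6], "turn": [0, 0, 0], "gripper": -0.2}
    - {"xyz": [0, 0, -0.6], "turn": [0, 0, 0], "gripper": -0.2}
    - {"xyz": [0.35, -0.2, 0], "turn": [0, 0, 0], "gripper": -0.2}
    - {"xyz": [0.7, -0.45, 0], "turn": [0, 0, 0], "gripper": -0.2}
    - {"xyz": [0.7, -0.45, 0], "turn": [0, 0, 0], "gripper": -0.2}
    - {"xyz": [0.7, -0.45, 0], "turn": [0, 0, 0], "gripper": -0.2}
    - {"xyz": [0.7, -0.45, 0], "turn": [0, 0, 0], "gripper": -0.2}
    - {"xyz": [0.7, -0.45, 0], "turn": [0, 0, 0], "gripper": -0.2}
    - {"xyz": [0.7, -0.45, 0], "turn": [0, 0, 0], "gripper": -0.2}
    - {"xyz": [0.65, -0.39, 0], "turn": [0, 0, 0], "gripper": -0.2}
    - {"xyz": [0.35, -0.2, 0], "turn": [0, 0, 0], "gripper": -0.2}
    - {"xyz": [0, 0, 0], "turn": [0, 0, 0], "gripper": -0.2}
    - {"xyz": [0, 0, 0], "turn": [0, 0, 0], "gripper": -0.2}
    - {"xyz": [0, 0, 0], "turn": [0, 0, 0], "gripper": -0.2}

```text
time_s: 12.82
position: [0.6472, -0.0715, 0.165]
tool_rot: [[1.0, -0.0, -0.001], [-0.0, -1.0, -0.0], [-0.001, 0.0, -1.0]]
ft_force: [-0.1, 0.3, -2.8]
grip_width: 0.0469
```

Run:
```python
from h import *
s=env.observe();print(s["position"],s["ft_force"],s["tool_rot"])
```

```text
[ 0.64717568 -0.07154149  0.16500721] [-0.1040777   0.25705979 -2.83729344] [[ 9.99999778e-01 -2.70530552e-04 -6.08484227e-04]
 [-2.70540319e-04 -9.99999963e-01 -1.59690161e-05]
 [-6.08479884e-04  1.61336321e-05 -9.99999815e-01]]
```

step_arm:
  steps:
    - {"xyz": [0, 0, 0.4], "turn": [0, 0, 0], "gripper": -0.2}
    - {"xyz": [0, 0, 0.4], "turn": [0, 0, 0], "gripper": -0.2}
    - {"xyz": [0, 0, 0.3], "turn": [0, 0, 0], "gripper": -0.2}
    - {"xyz": [0, 0, 0.15], "turn": [0, 0, 0], "gripper": -0.2}
    - {"xyz": [0, 0, 0.06], "turn": [0, 0, 0], "gripper": -0.2}
    - {"xyz": [0, 0, 0.03], "turn": [0, 0, 0], "gripper": -0.2}
    - {"xyz": [0, 0, 0.03], "turn": [0, 0, 0], "gripper": -0.2}
    - {"xyz": [0, 0, 0.03], "turn": [0, 0, 0], "gripper": -0.2}
    - {"xyz": [0, 0, 0.0], "turn": [0, 0, 0], "gripper": -0.2}
    - {"xyz": [0, 0, 0], "turn": [0, 0, 0], "gripper": -0.2}
    - {"xyz": [0, 0, 0], "turn": [0, 0, 0], "gripper": -0.2}

```text
time_s: 13.73
position: [0.6481, -0.0714, 0.1103]
tool_rot: [[1.0, -0.0, 0.002], [-0.0, -1.0, -0.001], [0.002, 0.001, -1.0]]
ft_force: [-3.2, -0.2, 6.3]
grip_width: 0.0469
```

step_arm:
  steps:
    - {"xyz": [0, 0, -0.02], "turn": [0, 0, 0], "gripper": -0.2}
    - {"xyz": [0, 0, 0], "turn": [0, 0, 0], "gripper": 0.2}
    - {"xyz": [0, 0, 0], "turn": [0, 0, 0], "gripper": 0.4}
    - {"xyz": [0, 0, 0], "turn": [0, 0, 0], "gripper": 0.7}
    - {"xyz": [0, 0, 0], "turn": [0, 0, 0], "gripper": 0.8}
    - {"xyz": [0, 0, -0.4], "turn": [0, 0, 0], "gripper": 0.8}
    - {"xyz": [0, 0, -0.8], "turn": [0, 0, 0], "gripper": 0.8}
    - {"xyz": [0, 0, -0.8], "turn": [0, 0, 0], "gripper": 0.8}
    - {"xyz": [0, 0, -0.8], "turn": [0, 0, 0], "gripper": 0.8}
    - {"xyz": [0, 0, -0.7], "turn": [0, 0, 0], "gripper": 1}

```text
time_s: 14.57
position: [0.6479, -0.0712, 0.252]
tool_rot: [[1.0, 0.0, 0.001], [0.0, -1.0, -0.0], [0.001, 0.0, -1.0]]
ft_force: [0.3, -0.2, 0.1]
grip_width: 0.0857
```

step_arm:
  steps:
    - {"xyz": [-0.3, -0.6, 0], "turn": [0, 0, 0], "gripper": 1}
    - {"xyz": [-0.3, -0.84, 0], "turn": [0, 0, 0], "gripper": 1}
    - {"xyz": [-0.3, -0.84, 0], "turn": [0, 0, 0], "gripper": 1}
    - {"xyz": [-0.3, -0.84, 0], "turn": [0, 0, 0], "gripper": 1}
    - {"xyz": [-0.3, -0.84, 0], "turn": [0, 0, 0], "gripper": 1}
    - {"xyz": [-0.3, -0.84, 0], "turn": [0, 0, 0], "gripper": 1}
    - {"xyz": [-0.3, -0.84, 0], "turn": [0, 0, 0], "gripper": 1}
    - {"xyz": [-0.3, -0.84, 0], "turn": [0, 0, 0], "gripper": 1}
    - {"xyz": [-0.3, -0.84, 0], "turn": [0, 0, 0], "gripper": 1}
    - {"xyz": [-0.3, -0.84, 0], "turn": [0, 0, 0], "gripper": 1}
    - {"xyz": [-0.3, -0.84, 0], "turn": [0, 0, 0], "gripper": 1}
    - {"xyz": [-0.3, -0.84, 0], "turn": [0, 0, 0], "gripper": 1}
    - {"xyz": [-0.3, -0.84, 0], "turn": [0, 0, 0], "gripper": 1}
    - {"xyz": [-0.29, -0.69, 0], "turn": [0, 0, 0], "gripper": 1}
    - {"xyz": [0, 0, 0], "turn": [0, 0, 0], "gripper": 1}
    - {"xyz": [0, 0, 0], "turn": [0, 0, 0], "gripper": 1}

```text
time_s: 15.9
position: [0.4795, 0.3847, 0.2495]
tool_rot: [[1.0, 0.003, -0.0], [0.003, -1.0, -0.0], [-0.0, 0.0, -1.0]]
ft_force: [-0.1, -0.5, 0.4]
grip_width: 0.0854
```

Run:
```python
from h import *
print(env.observe()["position"])
i,d,k=snap("top","top4")
print(mill(k,d,np.array(pix(k,(.6475,-.072,.146)))));print(mill(k,d,np.array(pix(k,(.659,.067,.146)))))
a=i[120:300,230:480]
i,d,k=snap("wrist","w4");Z=cloud(d,k)[...,2];c=np.array(pix(k,(.480,.3834,.068)));print(c,disc(abs(Z-.068)<.004,k,.068,c))
cv2.imwrite("pics/c4.png",np.vstack([cv2.resize(a,(416,300)),cv2.resize(i,(416,260))])[:,:,::-1])
```

```text
[0.47945732 0.38473942 0.24952402]
((array([ 0.6462, -0.0722,  0.146 ]), np.float64(0.0161), (np.float64(353.9), np.float64(184.1))), (array([ 0.6459, -0.072 ,  0.134 ]), np.float64(0.0484), (np.float64(353.4), np.float64(184.7))))
((array([0.6595, 0.0678, 0.146 ]), np.float64(0.0162), (np.float64(292.8), np.float64(178.2))), (array([0.6591, 0.0681, 0.134 ]), np.float64(0.0487), (np.float64(293.0), np.float64(178.9))))
[316.59700256 183.87752397] (array([0.4801, 0.3823, 0.068 ]), np.float64(0.0602), (np.float64(316.7), np.float64(184.8)))
```

View pics/c4.png

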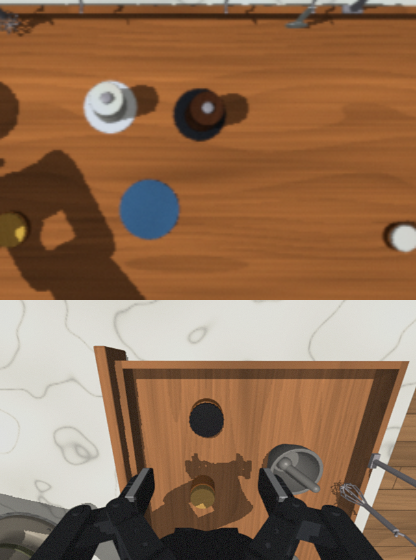

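step_arm:
  steps:
    - {"xyz": [0.02, 0.03, 0.4], "turn": [0, 0, 0], "gripper": 1}
    - {"xyz": [0, 0, 0.8], "turn": [0, 0, 0], "gripper": 1}
    - {"xyz": [0, 0, 0.8], "turn": [0, 0, 0], "gripper": 1}
    - {"xyz": [0, 0, 0.8], "turn": [0, 0, 0], "gripper": 1}
    - {"xyz": [0, 0, 0.8], "turn": [0, 0, 0], "gripper": 1}
    - {"xyz": [0, 0, 0.7], "turn": [0, 0, 0], "gripper": 1}
    - {"xyz": [0, 0, 0.5], "turn": [0, 0, 0], "gripper": 1}
    - {"xyz": [0, 0, 0.3], "turn": [0, 0, 0], "gripper": 1}
    - {"xyz": [0, 0, 0.2], "turn": [0, 0, 0], "gripper": 1}
    - {"xyz": [0, 0, 0], "turn": [0, 0, 0], "gripper": 1}
    - {"xyz": [0, 0, 0], "turn": [0, 0, 0], "gripper": 0.7}
    - {"xyz": [0, 0, 0], "turn": [0, 0, 0], "gripper": 0.6}
    - {"xyz": [0, 0, 0], "turn": [0, 0, 0], "gripper": 0.5}
    - {"xyz": [0, 0, 0], "turn": [0, 0, 0], "gripper": 0.4}
    - {"xyz": [0, 0, 0], "turn": [0, 0, 0], "gripper": 0.3}
    - {"xyz": [0, 0, 0], "turn": [0, 0, 0], "gripper": 0.2}
    - {"xyz": [0, 0, 0], "turn": [0, 0, 0], "gripper": 0.2}
  squeeze: 40

```text
time_s: 17.42
position: [0.4815, 0.3825, 0.0392]
tool_rot: [[1.0, 0.0, 0.002], [0.0, -1.0, 0.001], [0.002, -0.001, -1.0]]
ft_force: [-0.7, -1.8, 6.3]
grip_width: 0.063
```

step_arm:
  steps:
    - {"xyz": [0, 0, -0.3], "turn": [0, 0, 0], "gripper": 0.2}
    - {"xyz": [0, 0, -0.6], "turn": [0, 0, 0], "gripper": 0.2}
    - {"xyz": [0, 0, -0.7], "turn": [0, 0, 0], "gripper": 0.2}
    - {"xyz": [0, 0, -0.4], "turn": [0, 0, 0], "gripper": 0.2}
    - {"xyz": [0.03, 0.4, 0], "turn": [0, 0, 0], "gripper": 0.2}
    - {"xyz": [0.04, 0.8, 0], "turn": [0, 0, 0], "gripper": 0.2}
    - {"xyz": [0.04, 0.8, 0], "turn": [0, 0, 0], "gripper": 0.2}
    - {"xyz": [0.04, 0.8, 0], "turn": [0, 0, 0], "gripper": 0.2}
    - {"xyz": [0.04, 0.8, 0], "turn": [0, 0, 0], "gripper": 0.2}
    - {"xyz": [0.04, 0.8, 0], "turn": [0, 0, 0], "gripper": 0.2}
    - {"xyz": [0.04, 0.8, 0], "turn": [0, 0, 0], "gripper": 0.2}
    - {"xyz": [0.04, 0.8, 0], "turn": [0, 0, 0], "gripper": 0.2}
    - {"xyz": [0.04, 0.8, 0], "turn": [0, 0, 0], "gripper": 0.2}
    - {"xyz": [0.04, 0.8, 0], "turn": [0, 0, 0], "gripper": 0.2}
    - {"xyz": [0.04, 0.8, 0], "turn": [0, 0, 0], "gripper": 0.2}
    - {"xyz": [0.04, 0.71, 0], "turn": [0, 0, 0], "gripper": 0.2}
    - {"xyz": [0.04, 0.3, 0], "turn": [0, 0, 0], "gripper": 0.2}
    - {"xyz": [0, 0, 0], "turn": [0, 0, 0], "gripper": 0.2}
    - {"xyz": [0, 0, 0], "turn": [0, 0, 0], "gripper": 0.2}
    - {"xyz": [0, 0, 0], "turn": [0, 0, 0], "gripper": 0.2}

```text
time_s: 19.08
position: [0.5012, 0.007, 0.1178]
tool_rot: [[1.0, 0.001, -0.0], [0.001, -1.0, 0.0], [-0.0, -0.0, -1.0]]
ft_force: [0.9, -0.1, -1.4]
grip_width: 0.0629
```

step_arm:
  steps:
    - {"xyz": [0, 0.02, 0.4], "turn": [0, 0, 0], "gripper": 0.2}
    - {"xyz": [0, 0, 0.5], "turn": [0, 0, 0], "gripper": 0.2}
    - {"xyz": [0, 0, 0.5], "turn": [0, 0, 0], "gripper": 0.2}
    - {"xyz": [0, 0, 0.3], "turn": [0, 0, 0], "gripper": 0.2}
    - {"xyz": [0, 0, 0.1], "turn": [0, 0, 0], "gripper": 0.2}
    - {"xyz": [0, 0, 0.05], "turn": [0, 0, 0], "gripper": 0.2}
    - {"xyz": [0, 0, 0.02], "turn": [0, 0, 0], "gripper": 0.2}
    - {"xyz": [0, 0, 0], "turn": [0, 0, 0], "gripper": 0.2}
    - {"xyz": [0, 0, 0], "turn": [0, 0, 0], "gripper": 0.2}
    - {"xyz": [0, 0, 0], "turn": [0, 0, 0], "gripper": 0.2}

```text
time_s: 19.92
position: [0.5017, 0.0052, 0.0435]
tool_rot: [[1.0, 0.0, 0.001], [0.0, -1.0, -0.0], [0.001, 0.0, -1.0]]
ft_force: [0.1, -0.1, -1.1]
grip_width: 0.0632
```

step_arm:
  steps:
    - {"xyz": [0, 0, 0.02], "turn": [0, 0, 0], "gripper": 0.2}
    - {"xyz": [0, 0, 0.02], "turn": [0, 0, 0], "gripper": 0.2}
    - {"xyz": [0, 0, 0], "turn": [0, 0, 0], "gripper": 0.2}
    - {"xyz": [0, 0, 0], "turn": [0, 0, 0], "gripper": 0.2}

```text
time_s: 20.25
position: [0.5018, 0.0051, 0.0431]
tool_rot: [[1.0, 0.0, 0.002], [0.0, -1.0, -0.0], [0.002, 0.0, -1.0]]
ft_force: [-4.7, 1.5, 17.5]
grip_width: 0.0629
```

step_arm:
  steps:
    - {"xyz": [0, 0, -0.02], "turn": [0, 0, 0], "gripper": 0.2}
    - {"xyz": [0, 0, 0], "turn": [0, 0, 0], "gripper": 0.5}
    - {"xyz": [0, 0, 0], "turn": [0, 0, 0], "gripper": 0.7}
    - {"xyz": [0, 0, 0], "turn": [0, 0, 0], "gripper": 1}
    - {"xyz": [0, 0, 0], "turn": [0, 0, 0], "gripper": 1}
    - {"xyz": [0, 0, 0], "turn": [0, 0, 0], "gripper": 1}
    - {"xyz": [0, 0, -0.3], "turn": [0, 0, 0], "gripper": 1}
    - {"xyz": [0, 0, -0.8], "turn": [0, 0, 0], "gripper": 1}
    - {"xyz": [0, 0, -0.9], "turn": [0, 0, 0], "gripper": 1}
    - {"xyz": [0, 0, -0.9], "turn": [0, 0, 0], "gripper": 1}
    - {"xyz": [-0.12, -0.85, -0.8], "turn": [0, 0, 0], "gripper": 1}
    - {"xyz": [-0.12, -0.88, -0.3], "turn": [0, 0, 0], "gripper": 1}
    - {"xyz": [-0.12, -0.88, 0], "turn": [0, 0, 0], "gripper": 1}
    - {"xyz": [-0.12, -0.88, 0], "turn": [0, 0, 0], "gripper": 1}
    - {"xyz": [-0.12, -0.88, 0], "turn": [0, 0, 0], "gripper": 1}
    - {"xyz": [-0.14, -0.88, 0], "turn": [0, 0, 0], "gripper": 1}
    - {"xyz": [0, 0, 0], "turn": [0, 0, 0], "gripper": 1}
    - {"xyz": [0, 0, 0], "turn": [0, 0, 0], "gripper": 1}

```text
time_s: 21.75
position: [0.4718, 0.2128, 0.1983]
tool_rot: [[1.0, 0.003, -0.0], [0.003, -1.0, -0.0], [-0.0, 0.0, -1.0]]
ft_force: [0.2, -0.9, 0.1]
grip_width: 0.0852
```

```bash
cat >> h.py <<'E'
def cap(k,d,z,x,y,t=.005):
    Z=cloud(d,k)[...,2];return disc(abs(Z-z)<t,k,z,np.array(pix(k,(x,y,z))))
E
python3 - <<'E'
from h import *
print(env.observe()["position"])
i,d,k=snap("top","top5");print(cap(k,d,.072,.5015,.006));print(coasters(i,k)[2])
i,d,k=snap("wrist","w5");print(cap(k,d,.062,.472,.2156))
E
```

```text
[0.47175987 0.21275634 0.19831693]
(array([0.5014, 0.0073, 0.072 ]), np.float64(0.0612), (np.float64(319.0), np.float64(246.2)))
('blue', (array([0.5018, 0.0065, 0.016 ]), np.float64(0.0894), (np.float64(319.2), np.float64(245.1))))
(array([0.4723, 0.2141, 0.062 ]), np.float64(0.0506), (np.float64(316.9), np.float64(193.6)))
```

View pics/top5.png

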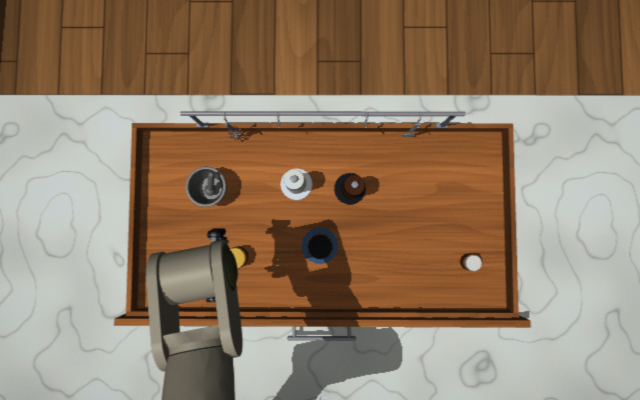

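step_arm:
  steps:
    - {"xyz": [0.01, -0.05, 0.4], "turn": [0, 0, 0], "gripper": 1}
    - {"xyz": [0, 0, 0.8], "turn": [0, 0, 0], "gripper": 1}
    - {"xyz": [0, 0, 0.8], "turn": [0, 0, 0], "gripper": 1}
    - {"xyz": [0, 0, 0.8], "turn": [0, 0, 0], "gripper": 1}
    - {"xyz": [0, 0, 0.6], "turn": [0, 0, 0], "gripper": 1}
    - {"xyz": [0, 0, 0.4], "turn": [0, 0, 0], "gripper": 1}
    - {"xyz": [0, 0, 0.2], "turn": [0, 0, 0], "gripper": 1}
    - {"xyz": [0, 0, 0], "turn": [0, 0, 0], "gripper": 0.7}
    - {"xyz": [0, 0, 0], "turn": [0, 0, 0], "gripper": 0.5}
    - {"xyz": [0, 0, 0], "turn": [0, 0, 0], "gripper": 0.35}
    - {"xyz": [0, 0, 0], "turn": [0, 0, 0], "gripper": 0.25}
    - {"xyz": [0, 0, 0], "turn": [0, 0, 0], "gripper": 0.15}
    - {"xyz": [0, 0, 0], "turn": [0, 0, 0], "gripper": 0}
    - {"xyz": [0, 0, 0], "turn": [0, 0, 0], "gripper": 0}
    - {"xyz": [0, 0, 0], "turn": [0, 0, 0], "gripper": 0}
  squeeze: 35

```text
time_s: 23.1
position: [0.4734, 0.2133, 0.04]
tool_rot: [[1.0, 0.0, 0.003], [0.0, -1.0, 0.0], [0.003, -0.0, -1.0]]
ft_force: [0.4, -1.7, 6.3]
grip_width: 0.0528
```

step_arm:
  steps:
    - {"xyz": [0, 0, -0.3], "turn": [0, 0, 0], "gripper": 0}
    - {"xyz": [0, 0, -0.6], "turn": [0, 0, 0], "gripper": 0}
    - {"xyz": [0, 0, -0.8], "turn": [0, 0, 0], "gripper": 0}
    - {"xyz": [0, 0, -0.8], "turn": [0, 0, 0], "gripper": 0}
    - {"xyz": [0, 0, -0.5], "turn": [0, 0, 0], "gripper": 0}
    - {"xyz": [0.06, 0.4, 0], "turn": [0, 0, 0], "gripper": 0}
    - {"xyz": [0.1, 0.8, 0], "turn": [0, 0, 0], "gripper": 0}
    - {"xyz": [0.1, 0.8, 0], "turn": [0, 0, 0], "gripper": 0}
    - {"xyz": [0.1, 0.8, 0], "turn": [0, 0, 0], "gripper": 0}
    - {"xyz": [0.1, 0.8, 0], "turn": [0, 0, 0], "gripper": 0}
    - {"xyz": [0.1, 0.8, 0], "turn": [0, 0, 0], "gripper": 0}
    - {"xyz": [0.1, 0.5, 0], "turn": [0, 0, 0], "gripper": 0}
    - {"xyz": [0.05, 0.28, 0], "turn": [0, 0, 0], "gripper": 0}
    - {"xyz": [0, 0, 0], "turn": [0, 0, 0], "gripper": 0}
    - {"xyz": [0, 0, 0], "turn": [0, 0, 0], "gripper": 0}
    - {"xyz": [0, 0, 0], "turn": [0, 0, 0], "gripper": 0}
    - {"xyz": [0, 0, 0], "turn": [0, 0, 0], "gripper": 0}

```text
time_s: 24.52
position: [0.5009, 0.0074, 0.1586]
tool_rot: [[1.0, 0.002, -0.0], [0.002, -1.0, 0.0], [-0.0, -0.0, -1.0]]
ft_force: [0.6, 0.3, -0.9]
grip_width: 0.0528
```

Run:
```python
from h import *
s=env.observe();print(s["position"],s["tool_rot"][:,2])
i,d,k=snap("wrist","w6")
z=s["position"][2]-.0385+.062;print(z,cap(k,d,z,s["position"][0],s["position"][1]),cap(k,d,.072,.5015,.007))
```

```text
[0.50087389 0.00737982 0.15862954] [-1.20052336e-04  2.41147568e-04 -9.99999964e-01]
0.18212954499056716 (array([0.5008, 0.0118, 0.1821]), np.float64(0.0534), (np.float64(316.3), np.float64(300.3))) (array([0.5019, 0.0143, 0.072 ]), np.float64(0.0484), (np.float64(317.9), np.float64(206.9)))
```

View pics/w6.png

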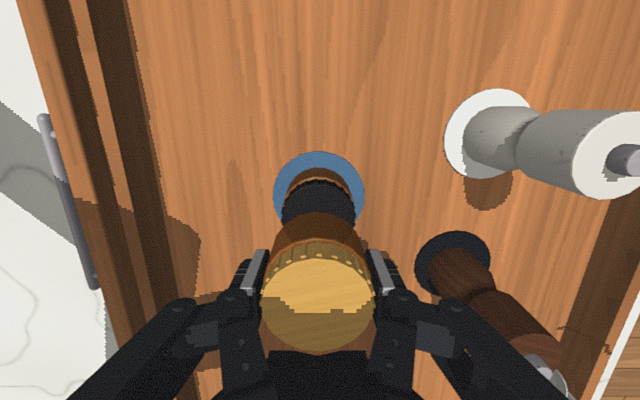

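Run:
```python
from h import *
s=env.observe();print(s["position"])
i,d,k=snap("wrist");P=cloud(d,k)
for v in range(236,364,4): print(v,P[v,317].round(4),i[v,317])
i,d,k=snap("top");print(cap(k,d,.182,.501,.007))
```

```text
[0.50094542 0.00728945 0.15860655]
236 [0.5011 0.0333 0.1639] [79 49 30]
240 [0.5011 0.0322 0.1657] [146  97  56]
244 [0.5011 0.0325 0.1703] [125  98  55]
248 [0.5011 0.0318 0.1726] [125 101  58]
252 [0.5011 0.0323 0.1771] [125  98  57]
256 [0.5011 0.0319 0.1796] [155 120  68]
260 [0.5011 0.0308 0.181 ] [220 175  96]
264 [0.5011 0.0293 0.1817] [213 165  90]
268 [0.5011 0.0276 0.182 ] [217 168  90]
272 [0.5011 0.0247 0.1804] [213 166  87]
276 [0.5011 0.0226 0.1802] [218 172  94]
280 [0.5011 0.0214 0.1813] [219 170  92]
284 [0.5011 0.0188 0.1805] [214 167  90]
288 [0.5011 0.0177 0.1817] [216 168  91]
292 [0.5011 0.0149 0.1806] [219 173  95]
296 [0.5011 0.0128 0.1806] [219 173  95]
300 [0.5011 0.0113 0.1814] [213 165  91]
304 [0.5011 0.0084 0.1803] [214 167  90]
308 [0.5012 0.007  0.1812] [215 167  92]
312 [0.5012 0.0043 0.1806] [206 161  90]
316 [0.5012 0.0018 0.1802] [130 101  56]
320 [ 0.5012 -0.0011  0.1795] [124  98  51]
324 [ 0.5012 -0.0028  0.1801] [126  98  58]
328 [ 0.5012 -0.0047  0.1805] [122  93  55]
332 [ 0.5012 -0.0075  0.1799] [125  99  55]
336 [ 0.5012 -0.0095  0.1802] [125  95  53]
340 [ 0.5012 -0.011   0.1811] [127  99  56]
344 [ 0.5012 -0.0134  0.181 ] [123  95  54]
348 [ 0.5012 -0.016   0.1809] [127  99  59]
352 [ 0.5016 -0.2001  0.0122] [108  74  50]
356 [0.5011 0.0164 0.2146] [25 25 29]
360 [0.5011 0.0162 0.216 ] [26 24 32]
(array([0.7986, 0.0043, 0.182 ]), np.float64(0.117), (np.float64(320.7), np.float64(114.7)))
```

step_arm:
  steps:
    - {"xyz": [0.01, 0.02, 0.4], "turn": [0, 0, 0], "gripper": 0}
    - {"xyz": [0, 0, 0.5], "turn": [0, 0, 0], "gripper": 0}
    - {"xyz": [0, 0, 0.3], "turn": [0, 0, 0], "gripper": 0}
    - {"xyz": [0, 0, 0.15], "turn": [0, 0, 0], "gripper": 0}
    - {"xyz": [0, 0, 0.06], "turn": [0, 0, 0], "gripper": 0}
    - {"xyz": [0, 0, 0.02], "turn": [0, 0, 0], "gripper": 0}
    - {"xyz": [0, 0, 0], "turn": [0, 0, 0], "gripper": 0}
    - {"xyz": [0, 0, 0], "turn": [0, 0, 0], "gripper": 0}
    - {"xyz": [0, 0, 0], "turn": [0, 0, 0], "gripper": 0}

```text
time_s: 25.42
position: [0.5018, 0.0053, 0.1019]
tool_rot: [[1.0, 0.0, 0.001], [0.0, -1.0, -0.0], [0.001, 0.0, -1.0]]
ft_force: [0.9, 0.5, -1.8]
grip_width: 0.0527
```

step_arm:
  steps:
    - {"xyz": [0, 0, 0.02], "turn": [0, 0, 0], "gripper": 0}
    - {"xyz": [0, 0, 0.02], "turn": [0, 0, 0], "gripper": 0}
    - {"xyz": [0, 0, 0], "turn": [0, 0, 0], "gripper": 0}
    - {"xyz": [0, 0, 0], "turn": [0, 0, 0], "gripper": 0}

```text
time_s: 25.75
position: [0.5017, 0.0053, 0.1]
tool_rot: [[1.0, 0.0, 0.001], [0.0, -1.0, -0.0], [0.001, 0.0, -1.0]]
ft_force: [-0.4, 0.4, 2.3]
grip_width: 0.0523
```

step_arm:
  steps:
    - {"xyz": [0, 0, 0], "turn": [0, 0, 0], "gripper": 0.25}
    - {"xyz": [0, 0, 0], "turn": [0, 0, 0], "gripper": 0.4}
    - {"xyz": [0, 0, 0], "turn": [0, 0, 0], "gripper": 0.7}
    - {"xyz": [0, 0, 0], "turn": [0, 0, 0], "gripper": 0.9}
    - {"xyz": [0, 0, 0], "turn": [0, 0, 0], "gripper": 0.9}
    - {"xyz": [0, 0, -0.3], "turn": [0, 0, 0], "gripper": 0.9}
    - {"xyz": [0, 0, -0.9], "turn": [0, 0, 0], "gripper": 0.9}
    - {"xyz": [0, 0, -0.9], "turn": [0, 0, 0], "gripper": 0.9}
    - {"xyz": [0, 0, -0.6], "turn": [0, 0, 0], "gripper": 0.9}

```text
time_s: 26.5
position: [0.502, 0.0053, 0.2107]
tool_rot: [[1.0, 0.0, 0.003], [0.0, -1.0, -0.001], [0.003, 0.001, -1.0]]
ft_force: [-0.6, -0.3, 0.6]
grip_width: 0.0809
```

step_arm:
  steps:
    - {"xyz": [-0.08, 0.75, 0], "turn": [0, 0, 0], "gripper": 0.9}
    - {"xyz": [-0.09, 0.86, 0], "turn": [0, 0, 0], "gripper": 0.9}
    - {"xyz": [-0.09, 0.86, 0], "turn": [0, 0, 0], "gripper": 0.9}
    - {"xyz": [-0.09, 0.86, 0], "turn": [0, 0, 0], "gripper": 0.9}
    - {"xyz": [-0.09, 0.86, 0], "turn": [0, 0, 0], "gripper": 0.9}
    - {"xyz": [-0.09, 0.86, 0], "turn": [0, 0, 0], "gripper": 0.9}
    - {"xyz": [-0.09, 0.86, 0], "turn": [0, 0, 0], "gripper": 0.9}
    - {"xyz": [-0.09, 0.86, 0], "turn": [0, 0, 0], "gripper": 0.9}
    - {"xyz": [-0.09, 0.86, 0], "turn": [0, 0, 0], "gripper": 0.9}
    - {"xyz": [-0.09, 0.86, 0], "turn": [0, 0, 0], "gripper": 0.9}
    - {"xyz": [-0.09, 0.86, 0], "turn": [0, 0, 0], "gripper": 0.9}
    - {"xyz": [0, 0, 0], "turn": [0, 0, 0], "gripper": 0.9}
    - {"xyz": [0, 0, 0], "turn": [0, 0, 0], "gripper": 0.9}
    - {"xyz": [0, 0, 0], "turn": [0, 0, 0], "gripper": 0.9}

```text
time_s: 27.67
position: [0.4623, -0.3682, 0.2074]
tool_rot: [[1.0, -0.0, -0.0], [-0.0, -1.0, 0.001], [-0.0, -0.001, -1.0]]
ft_force: [-0.8, -0.2, 0.8]
grip_width: 0.0811
```

Run:
```python
from h import *
print(env.observe()["position"])
i,d,k=snap("top","top7");print(cap(k,d,.122,.5015,.007));print(coasters(i,k)[2])
cv2.imwrite("pics/c7.png",cv2.resize(i[130:300,230:500,::-1],None,fx=2.9,fy=2.9,interpolation=cv2.INTER_CUBIC))
i,d,k=snap("wrist","w7");print(cap(k,d,.058,.4624,-.368,.003))
```

```text
[ 0.46229297 -0.3681685   0.20743897]
(array([0.5007, 0.0082, 0.122 ]), np.float64(0.0513), (np.float64(318.6), np.float64(247.4)))
('blue', (array([0.5015, 0.0062, 0.016 ]), np.float64(0.0894), (np.float64(319.4), np.float64(245.2))))
(array([ 0.4622, -0.3726,  0.058 ]), np.float64(0.0386), (np.float64(316.5), np.float64(196.7)))
```

View pics/c7.png

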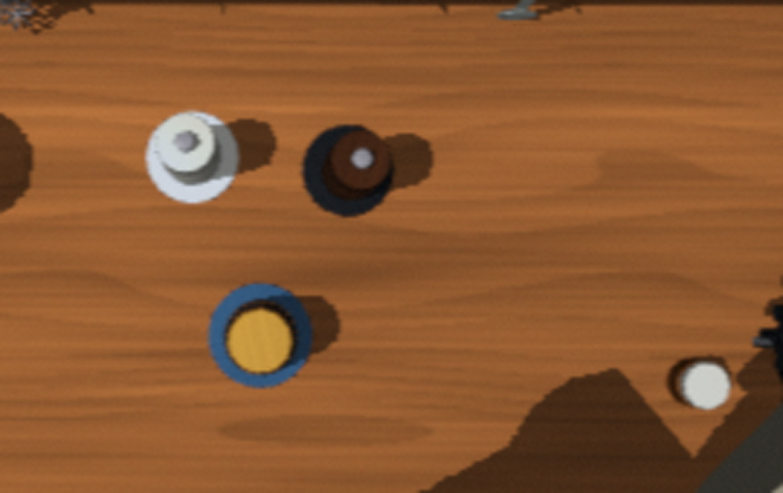

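step_arm:
  steps:
    - {"xyz": [0, 0, 0], "turn": [0, 0, 0.98], "gripper": 0.9}
    - {"xyz": [0, 0, 0], "turn": [0, 0, 0.98], "gripper": 0.9}
    - {"xyz": [0, 0, 0], "turn": [0, 0, 0.98], "gripper": 0.9}
    - {"xyz": [0, 0, 0], "turn": [0, 0, 0.98], "gripper": 0.9}
    - {"xyz": [0, 0, 0], "turn": [0, 0, 0.98], "gripper": 0.9}
    - {"xyz": [0, 0, 0], "turn": [0, 0, 0.98], "gripper": 0.9}
    - {"xyz": [0, 0, 0], "turn": [0, 0, 0.98], "gripper": 0.9}
    - {"xyz": [0, 0, 0], "turn": [0, 0, 0.98], "gripper": 0.9}
    - {"xyz": [0, 0, 0], "turn": [0, 0, 0.98], "gripper": 0.9}
    - {"xyz": [0, 0, 0], "turn": [0, 0, 0.98], "gripper": 0.9}
    - {"xyz": [0, 0, 0], "turn": [0, 0, 0.98], "gripper": 0.9}
    - {"xyz": [0, 0, 0], "turn": [0, 0, 0.98], "gripper": 0.9}
    - {"xyz": [0, 0, 0], "turn": [0, 0, 0.98], "gripper": 0.9}
    - {"xyz": [0, 0, 0], "turn": [0, 0, 0.98], "gripper": 0.9}
    - {"xyz": [0, 0, 0], "turn": [0, 0, 0.98], "gripper": 0.9}
    - {"xyz": [0, 0, 0], "turn": [0, 0, 0.98], "gripper": 0.9}
    - {"xyz": [0, 0, 0], "turn": [0, 0, 0.98], "gripper": 0.9}
    - {"xyz": [0, 0, 0], "turn": [0, 0, 0.98], "gripper": 0.9}
    - {"xyz": [0, 0, 0], "turn": [0, 0, 0.98], "gripper": 0.9}
    - {"xyz": [0, 0, 0], "turn": [0, 0, 1], "gripper": 0.9}

```text
time_s: 29.43
position: [0.4628, -0.3674, 0.208]
tool_rot: [[-0.001, -1.0, 0.0], [-1.0, 0.001, -0.0], [0.0, -0.0, -1.0]]
ft_force: [-0.8, 0.6, 0.7]
grip_width: 0.0815
```

step_arm:
  steps:
    - {"xyz": [0, 0, 0], "turn": [0, 0, 0.02], "gripper": 0.9}
    - {"xyz": [0, 0, 0], "turn": [0, 0, 0], "gripper": 0.9}

```text
time_s: 29.6
position: [0.4626, -0.3678, 0.208]
tool_rot: [[0.003, -1.0, 0.0], [-1.0, -0.003, -0.0], [0.0, -0.0, -1.0]]
ft_force: [-0.7, 0.2, 0.1]
grip_width: 0.0812
```

Run:
```python
from h import *
print(env.observe()["position"])
i,d,k=snap("wrist","w8");print(cap(k,d,.058,.4624,-.369,.003))
```

```text
[ 0.46263896 -0.36781101  0.20796445]
(array([ 0.4637, -0.3729,  0.058 ]), np.float64(0.0388), (np.float64(321.2), np.float64(192.1)))
```

step_arm:
  steps:
    - {"xyz": [0.09, 0, 0.4], "turn": [0, 0, 0], "gripper": 0.9}
    - {"xyz": [0, 0, 0.8], "turn": [0, 0, 0], "gripper": 0.9}
    - {"xyz": [0, 0, 0.8], "turn": [0, 0, 0], "gripper": 0.9}
    - {"xyz": [0, 0, 0.8], "turn": [0, 0, 0], "gripper": 0.9}
    - {"xyz": [0, 0, 0.7], "turn": [0, 0, 0], "gripper": 0.9}
    - {"xyz": [0, 0, 0.5], "turn": [0, 0, 0], "gripper": 0.9}
    - {"xyz": [0, 0, 0.25], "turn": [0, 0, 0], "gripper": 0.9}
    - {"xyz": [0, 0, 0], "turn": [0, 0, 0], "gripper": 0.5}
    - {"xyz": [0, 0, 0], "turn": [0, 0, 0], "gripper": 0.25}
    - {"xyz": [0, 0, 0], "turn": [0, 0, 0], "gripper": 0.15}
    - {"xyz": [0, 0, 0], "turn": [0, 0, 0], "gripper": 0.05}
    - {"xyz": [0, 0, 0], "turn": [0, 0, 0], "gripper": -0.05}
    - {"xyz": [0, 0, 0], "turn": [0, 0, 0], "gripper": -0.15}
    - {"xyz": [0, 0, 0], "turn": [0, 0, 0], "gripper": -0.25}
    - {"xyz": [0, 0, 0], "turn": [0, 0, 0], "gripper": -0.25}
    - {"xyz": [0, 0, 0], "turn": [0, 0, 0], "gripper": -0.25}
  squeeze: 30

```text
time_s: 30.98
position: [0.4628, -0.3728, 0.0393]
tool_rot: [[-0.0, -1.0, 0.002], [-1.0, 0.0, -0.002], [0.002, -0.002, -1.0]]
ft_force: [-1.1, 0.4, 5.8]
grip_width: 0.0412
```

step_arm:
  steps:
    - {"xyz": [0, 0, -0.3], "turn": [0, 0, 0], "gripper": -0.25}
    - {"xyz": [0, 0, -0.6], "turn": [0, 0, 0], "gripper": -0.25}
    - {"xyz": [0, 0, -0.9], "turn": [0, 0, 0], "gripper": -0.25}
    - {"xyz": [0, 0, -0.9], "turn": [0, 0, 0], "gripper": -0.25}
    - {"xyz": [0, 0, -0.9], "turn": [0, 0, 0], "gripper": -0.25}
    - {"xyz": [0, 0, -0.65], "turn": [0, 0, 0], "gripper": -0.25}
    - {"xyz": [-0.4, -0.06, 0], "turn": [0, 0, 0], "gripper": -0.25}
    - {"xyz": [-0.85, -0.08, 0], "turn": [0, 0, 0], "gripper": -0.25}
    - {"xyz": [-0.85, -0.08, 0], "turn": [0, 0, 0], "gripper": -0.25}
    - {"xyz": [-0.85, -0.08, 0], "turn": [0, 0, 0], "gripper": -0.25}
    - {"xyz": [-0.85, -0.08, 0], "turn": [0, 0, 0], "gripper": -0.25}
    - {"xyz": [-0.85, -0.08, 0], "turn": [0, 0, 0], "gripper": -0.25}
    - {"xyz": [-0.85, -0.08, 0], "turn": [0, 0, 0], "gripper": -0.25}
    - {"xyz": [-0.85, -0.08, 0], "turn": [0, 0, 0], "gripper": -0.25}
    - {"xyz": [-0.85, -0.08, 0], "turn": [0, 0, 0], "gripper": -0.25}
    - {"xyz": [-0.85, -0.08, 0], "turn": [0, 0, 0], "gripper": -0.25}
    - {"xyz": [-0.85, -0.08, 0], "turn": [0, 0, 0], "gripper": -0.25}
    - {"xyz": [-0.58, -0.1, 0], "turn": [0, 0, 0], "gripper": -0.25}
    - {"xyz": [0, 0, 0], "turn": [0, 0, 0], "gripper": -0.25}
    - {"xyz": [0, 0, 0], "turn": [0, 0, 0], "gripper": -0.25}

```text
time_s: 32.65
position: [0.5005, 0.0082, 0.2076]
tool_rot: [[0.002, -1.0, -0.0], [-1.0, -0.002, -0.0], [0.0, 0.0, -1.0]]
ft_force: [0.1, -0.3, -0.9]
grip_width: 0.0405
```

step_arm:
  steps:
    - {"xyz": [0, 0, 0], "turn": [0, 0, 0], "gripper": -0.25}
    - {"xyz": [0, 0, 0], "turn": [0, 0, 0], "gripper": -0.25}

```text
time_s: 32.82
position: [0.5007, 0.0062, 0.2076]
tool_rot: [[-0.002, -1.0, -0.0], [-1.0, 0.002, -0.0], [0.0, 0.0, -1.0]]
ft_force: [-0.1, -0.0, -1.4]
grip_width: 0.0405
```

Run:
```python
from h import *
s=env.observe();p=s["position"];print(p,s["ft_force"])
i,d,k=snap("wrist","w9");P=cloud(d,k)
z=p[2]+.058-.0385;u,v=map(int,pix(k,(p[0],p[1],z)));print(u,v,P[v,u])
zz=P[v-8:v+8,u-8:u+8,2].mean();m=abs(P[...,2]-zz)<.006
print(zz);print(disc(m,k,zz,np.array((u,v))))
print([(r,P[r,u].round(4).tolist(),i[r,u].tolist()) for r in range(v-60,v+60,5)])
u,v=map(int,pix(k,(p[0]+.015,p[1],.122)));print(u,v,P[v,u])
m=abs(P[...,2]-.122)<.005;print(disc(m,k,.122,np.array((u,v))))
```

```text
[0.50071267 0.00616144 0.20762652] [-0.14441516 -0.00624787 -1.4446377 ]
315 304 [0.50058568 0.00638637 0.22662572]
0.22691580304607192
(array([0.5045, 0.0057, 0.2269]), np.float64(0.0461), (np.float64(316.5), np.float64(297.1)))
[(244, [0.5212, 0.0064, 0.2084], [78, 54, 38]), (249, [0.5204, 0.0064, 0.2119], [152, 96, 54]), (254, [0.5203, 0.0064, 0.2165], [99, 98, 95]), (259, [0.5199, 0.0063, 0.2204], [97, 94, 88]), (264, [0.5205, 0.0063, 0.2255], [149, 142, 138]), (269, [0.5182, 0.0063, 0.2258], [147, 142, 135]), (274, [0.5163, 0.0063, 0.2267], [152, 145, 138]), (279, [0.5136, 0.0063, 0.2265], [154, 144, 140]), (284, [0.5103, 0.0064, 0.2254], [152, 148, 140]), (289, [0.5086, 0.0064, 0.2267], [154, 149, 140]), (294, [0.5065, 0.0064, 0.2274], [151, 144, 140]), (299, [0.5023, 0.0064, 0.2254], [153, 147, 142]), (304, [0.5006, 0.0064, 0.2266], [153, 147, 139]), (309, [0.4982, 0.0064, 0.2271], [155, 149, 141]), (314, [0.4947, 0.0064, 0.2262], [151, 146, 138]), (319, [0.4919, 0.0064, 0.2263], [155, 148, 142]), (324, [0.489, 0.0064, 0.2263], [152, 147, 139]), (329, [0.4864, 0.0064, 0.2265], [239, 237, 231]), (334, [0.483, 0.0065, 0.2261], [240, 237, 232]), (339, [0.3285, 0.0079, 0.0744], [142, 97, 59]), (344, [0.3221, 0.0079, 0.0755], [138, 91, 57]), (349, [0.3146, 0.008, 0.0755], [103, 71, 49]), (354, [0.2751, 0.0083, 0.0461], [113, 110, 110]), (359, [0.5109, 0.0061, 0.2649], [31, 23, 27])]
315 198 [0.51680193 0.00690892 0.12301479]
(array([0.5069, 0.005 , 0.122 ]), np.float64(0.0463), (np.float64(317.5), np.float64(209.4)))
```

View pics/w9.png

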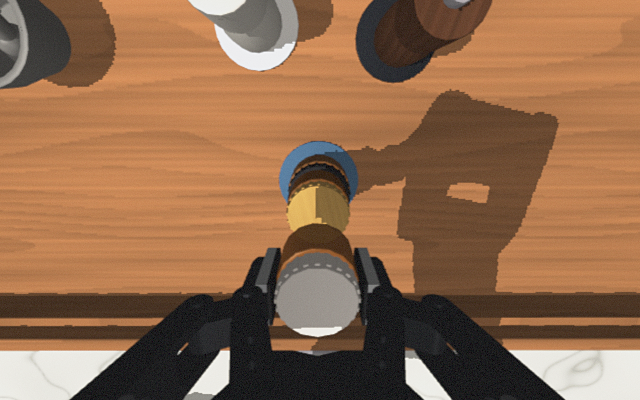

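step_arm:
  steps:
    - {"xyz": [0, 0, 0.4], "turn": [0, 0, 0], "gripper": -0.25}
    - {"xyz": [0, 0, 0.5], "turn": [0, 0, 0], "gripper": -0.25}
    - {"xyz": [0, 0, 0.3], "turn": [0, 0, 0], "gripper": -0.25}
    - {"xyz": [0, 0, 0.15], "turn": [0, 0, 0], "gripper": -0.25}
    - {"xyz": [0, 0, 0.05], "turn": [0, 0, 0], "gripper": -0.25}
    - {"xyz": [0, 0, 0.02], "turn": [0, 0, 0], "gripper": -0.25}
    - {"xyz": [0, 0, 0], "turn": [0, 0, 0], "gripper": -0.25}
    - {"xyz": [0, 0, 0], "turn": [0, 0, 0], "gripper": -0.25}
    - {"xyz": [0, 0, 0], "turn": [0, 0, 0], "gripper": -0.25}

```text
time_s: 33.62
position: [0.5012, 0.0068, 0.1516]
tool_rot: [[-0.0, -1.0, 0.001], [-1.0, 0.0, -0.0], [0.0, -0.001, -1.0]]
ft_force: [0.0, -0.0, -0.9]
grip_width: 0.0413
```

step_arm:
  steps:
    - {"xyz": [0, 0, 0.02], "turn": [0, 0, 0], "gripper": -0.25}
    - {"xyz": [0, 0, 0.02], "turn": [0, 0, 0], "gripper": -0.25}
    - {"xyz": [0, 0, 0], "turn": [0, 0, 0], "gripper": -0.25}
    - {"xyz": [0, 0, 0], "turn": [0, 0, 0], "gripper": -0.25}

```text
time_s: 33.95
position: [0.501, 0.0069, 0.1494]
tool_rot: [[-0.0, -1.0, 0.0], [-1.0, 0.0, -0.0], [0.0, -0.0, -1.0]]
ft_force: [0.2, 0.2, 0.3]
grip_width: 0.0408
```

step_arm:
  steps:
    - {"xyz": [0, 0, 0.01], "turn": [0, 0, 0], "gripper": -0.25}
    - {"xyz": [0, 0, 0], "turn": [0, 0, 0], "gripper": -0.1}
    - {"xyz": [0, 0, 0], "turn": [0, 0, 0], "gripper": 0.05}
    - {"xyz": [0, 0, 0], "turn": [0, 0, 0], "gripper": 0.3}
    - {"xyz": [0, 0, 0], "turn": [0, 0, 0], "gripper": 0.7}
    - {"xyz": [0, 0, 0], "turn": [0, 0, 0], "gripper": 0.8}
    - {"xyz": [0, 0, -0.2], "turn": [0, 0, 0], "gripper": 0.8}
    - {"xyz": [0, 0, -0.7], "turn": [0, 0, 0], "gripper": 0.8}
    - {"xyz": [0, 0, -0.8], "turn": [0, 0, 0], "gripper": 0.8}
    - {"xyz": [0, 0, -0.8], "turn": [0, 0, 0], "gripper": 0.8}
    - {"xyz": [0.4, 0.2, -0.4], "turn": [0, 0, 0], "gripper": 0.8}
    - {"xyz": [0.8, 0.3, 0], "turn": [0, 0, 0], "gripper": 0.8}
    - {"xyz": [0.8, 0.3, 0], "turn": [0, 0, 0], "gripper": 0.8}
    - {"xyz": [0.8, 0.3, 0], "turn": [0, 0, 0], "gripper": 0.8}
    - {"xyz": [0.8, 0.3, 0], "turn": [0, 0, 0], "gripper": 0.8}
    - {"xyz": [0.8, 0.3, 0], "turn": [0, 0, 0], "gripper": 0.8}
    - {"xyz": [0.8, 0.3, 0], "turn": [0, 0, 0], "gripper": 0.8}
    - {"xyz": [0.8, 0.3, 0], "turn": [0, 0, 0], "gripper": 0.8}
    - {"xyz": [0.4, 0.2, 0], "turn": [0, 0, 0], "gripper": 0.8}
    - {"xyz": [0, 0, 0], "turn": [0, 0, 0], "gripper": 0.8}

```text
time_s: 35.62
position: [0.3996, -0.2518, 0.2653]
tool_rot: [[-0.004, -1.0, -0.0], [-1.0, 0.004, -0.001], [0.001, 0.0, -1.0]]
ft_force: [-0.5, 0.4, 0.5]
grip_width: 0.0767
```

Run:
```python
from h import *
s=env.observe();print(s["time_s"],s["position"])
i,d,k=snap("top","top10");print("small",cap(k,d,.168,.5015,.007))
for x,y in((.6475,-.072),(.659,.067)):print(mill(k,d,np.array(pix(k,(x,y,.146)))))
Z=cloud(d,k)[...,2];print("mortar",disc((Z>.04)&(Z<.12),k,.077,(205,186)))
a=i[130:290,190:450];b,_,_=snap("scene","sc10")
cv2.imwrite("pics/c10.png",np.hstack([cv2.resize(a,(400,246)),cv2.resize(b[170:293,190:390],(400,246))])[:,:,::-1])
```

```text
35.6167 [ 0.39961076 -0.25182535  0.26529679]
small (array([0.5003, 0.0098, 0.168 ]), np.float64(0.0395), (np.float64(318.0), np.float64(248.5)))
((array([ 0.646 , -0.0723,  0.146 ]), np.float64(0.0164), (np.float64(353.9), np.float64(184.2))), (array([ 0.6459, -0.0721,  0.134 ]), np.float64(0.0483), (np.float64(353.4), np.float64(184.7))))
((array([0.6595, 0.0678, 0.146 ]), np.float64(0.0162), (np.float64(292.8), np.float64(178.2))), (array([0.6592, 0.0683, 0.134 ]), np.float64(0.0486), (np.float64(292.9), np.float64(178.9))))
mortar (array([0.6466, 0.2864, 0.077 ]), np.float64(0.1002), (np.float64(205.1), np.float64(186.3)))
```

View pics/c10.png

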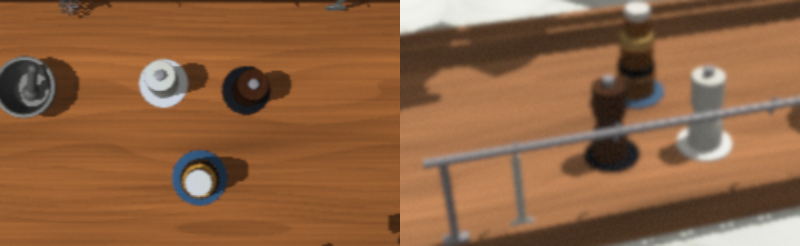

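```bash
python3 -c "
from rig import order;print(order.close_job())"
```

```text
the job is handed in; nothing more can be done
None
```

The job is handed in. Both mills went onto their coasters first, white on marble and then walnut on slate. I then built the tower on the blue coaster: wide jar, middle jar, small jar. It took about 36 s of robot time, and the gripper was clear of everything at the end.

**Last checks, from the top camera:**
- **Upright:** all five pieces stand upright. The scene view agrees.
- **Mills:** their centres are within about 1.5 mm of their coaster centres.
- **Tower:** the wide, middle and small jars were measured at (501.4, 7.3), (500.7, 8.2) and (500.3, 9.8) mm. The coaster centre is at (501.5, 6.2). Each jar is within about 2 mm of what it stands on, and the small jar is about 4 mm off the coaster axis in y. Part of that may be camera tilt.
- **Bystanders:** the mortar measured exactly where it was at the start, and I kept clear of the hook rail.

**Disagreement:** the wrist and top cameras differed by up to about 5 mm in y towards the right of the drawer. For the small jar I turned the gripper so the jaws closed along y and centred it themselves.

**Contact force:** the highest I read was about 17.5 N, when setting down the wide jar.

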